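# Close and clamp a two-part plaster casting mould

### The arm

A 6-joint arm with a two-finger parallel gripper is mounted at the origin on a cart in front of the work surface, level with it; the furniture and walls round the work are solid. World frame = base frame: x ahead of the robot, y to its left, z up, the work surface at z = 0. Lengths are in m, angles in rad, forces in N, time in s.
With the tool pointing down it reaches from about 0.35 to 0.775 m from the base axis. Payload 7.3 kg.
Tool frame: the origin (TCP) lies midway between the tips of the shut fingers; the grasp point (between the pads) lies 19 mm behind it; z points along the fingers, y is the line along which they close (so a half turn about z gives the same grasp; the last joint's range is limited). The gripper opens to 92 mm and grips with 3 to 60 N. Pads are 19 mm wide; open, the fingers measure 130 mm over their backs; the gripper's body (75 mm by 190 mm) begins 47 mm behind the grasp point.
Start: joints at [0.99, 0.342, 1.524, -0, 1.275, -0.146], TCP at [0.221, 0.476, 0.227] pointing down, gripper open.
Joint ranges: [-2.53, 2.53], [-0.77, 2.02], [0.04, 2.7], [-1, 4.14], [0.28, 2.66], [-3.11, 3.11]. Speed limits (rad/s): [2.57, 2.57, 3.14, 3.14, 3.14, 3.14].

### API

Orientations are given as [roll, pitch, yaw] about the fixed x, y, z axes, in that order (R = Rz(yaw) Ry(pitch) Rx(roll)).
In Python, from cell import monitor, vision, workorder gives the robot as it stands.
- The arm moves only by the tool move_arm, never from a script. Its argument "rows" is a list of rows, each a list of 5 numbers: the shift along the world's x, y, z in mm, then the turn about the world's z in rad, then the closure, from -1 (fully open) to 1 (shut). A call has 1 to 12 rows; each row shifts and turns the commanded pose from where the row before left it; what a row does not reach is not made up. A row lasts 1/10 s, in which the tool goes at most 50 mm and 8.59 degrees, less where a joint would pass 70% of its speed; a pose out of reach is approached as far as the arm can. A call is refused whole if a number of a shift passes 50 or a number of a turn 0.15, either way. A call with a gripper value outside its range is refused whole. The fingers move at their own pace and stop on an object; "newtons" is the grip in N (left out, the last holds). Time passes only in rows, so rows that do not move let the fingers close. It gives the time, the measured TCP pose, the force, the opening and the grip force at its end, in the units of the state.
- monitor.observe(): the state, without advancing time (a new reading comes with each control period).
- vision.read_camera(name): name is "side" or "top"; returns the picture (480x640x3 uint8, red, green, blue); there is no depth.
- vision.get_calibration(name): a dict with "K" (3x3 intrinsics, pixels), "T" (4x4, takes a point from camera to world coordinates). Camera axes: x right, y up, looking along -z (the intrinsics and any distortion apply to the point x, -y, -z); pixel columns grow to the right and rows downward; lengths in m; the calibration is good to about 2 mm. A picture is of the moment at which its call begins. get_calibration takes no time and is no camera call.
- workorder.hand_in(): hands the job in; it is judged then, once.
The state is a dict: "time": time; "qpos": joint angles; "qvel": joint speeds; "joint_efforts": joint torques, N m; "tool_pos": TCP position; "tool_rot": TCP orientation; "contact_force": force on the tool from outside, world axes, zero at the start; "torque": the same for the moment, N m; "opening": finger opening in m; "grip_force": force on a finger pad.
Only numpy, scipy, OpenCV 4.12 (cv2) and the standard library are available. Lean on these libraries where they do the work, as an engineer would, in place of code of your own. Each camera call takes 0.05 s, during which the arm holds its last target. There are 200 camera calls.

### The job

Close the plaster mould for casting: put the upper half onto the lower half in the frame, feel for the place where its sockets drop over the knobs of the lower half, and see that it sits fully home with no gap. Only then swing the forked clamp arm over and press its nose down until the spring catch holds it. Plaster chips easily, so press gently throughout and leave the bowl and tools lying around the work where they are.

Things in the scene. Friction and masses are not known exactly. Their poses are not given: they have to be found in the camera images.
- frame: mould-closing frame fixed to the bench: plywood board 104 x 250 x 18 mm; origin at the centre of its underside, z up, y along the board towards the clamp's hinge. The lower plaster half, 56 (x) x 104 (y) x 40 mm, is wedged in the channel between two cheeks 38 mm high, square to the frame, centred in x; along y it stands up to 12 mm either side of the middle, which no reading gives
- seat (a point): middle of the channel at the height of the lower half's top face, 58 mm above the bench; axes as the frame. That face has a cavity and two round-topped knobs 7.5 mm high: a thick one (17 mm) 36 mm from the half's middle towards +y, a thin one (12 mm) 36 mm towards -y. Seated, the upper half's origin is at this height; riding on the knobs it is up to 8 mm higher
- upper: loose upper plaster half, 56 (x) x 104 (y) x 40 mm, 0.3 kg, 22 mm pour hole in its top; origin at the centre of its underside, z up. It lies sockets down: a wide one (19.5 mm) 36 mm towards +y, a narrow one (14.5 mm) 36 mm towards -y, 1.25 mm clear of the knobs all round, so its axes go along the frame's. Pick it across the 56 mm
- clamp (a joint): hinge of the forked steel clamp arm (50 mm wide, 174 mm long), rad: 0 closed and level, 1.85 leaning back. Stays where left (2 N at the nose moves it). Its sprung rubber feet, 88 mm from the hinge, meet the seated mould at about 0.04; its nose pin meets the catch's spring bolt at about 0.1; 4 to 10 N on the press plate snaps it under the bolt. It cannot close on a mould that is not home
- press_plate (a point): middle of the outer face of the black rubber press plate (44 x 20 mm) on the clamp arm's nose, 146 mm along the arm from the hinge pin and 11 mm off the arm's middle plane, on the side away from the mould; closed it lies at y = -58, z = 123 mm of the frame. The catch post, 137 mm high, begins 33 mm beyond it
- clamp_hinge (a point): middle of the clamp's hinge pin, at y = +88, z = 112 mm of the frame; it runs along the frame's x
- slip_bowl: grey bowl, 124 mm across, 50 mm high, a bystander; origin under its centre
- rib_wood: flat oval wooden rib, 83 x 56 x 10 mm, a bystander; origin under its centre
- loop_tool: wooden-handled loop tool, 116 x 130 x 12 mm as it lies, a bystander; origin under its centre

How it is judged:
On the way:
1. the upper half sits fully home on the lower half while the clamp arm is still up (z of upper in the frame of frame between 0.0565 and 0.0595 m and x of upper in the frame of frame between -0.004 and 0.004 m and angle between upper's own z axis and vertical below 0.03 rad and value of joint clamp above 0.5 rad), for 0.2 s.
At the end, for the whole second after the job is handed in: The upper half sits on the lower one within 1.5 mm of fully down, centred within 4 mm across the frame, level within 0.03 rad and at rest; the clamp arm, let go, is held within 0.03 rad of closed by its catch (z of upper in the frame of frame between 0.0565 and 0.0595 m and x of upper in the frame of frame between -0.004 and 0.004 m and angle between upper's own z axis and vertical below 0.03 rad and value of joint clamp below 0.03 rad and linear speed of upper below 0.01 m/s); the robot touches nothing.
It fails at once if the plaster is pressed or struck too hard: contacts between the upper half and the lower half, frame or clamp adding up to more than 80 N (about 25 N of push) (contact force between upper and frame above 80 N).
It fails at once if a bystander is shifted by more than 30 mm (distance of any of slip_bowl, rib_wood, loop_tool from where it was at the start of the episode above 0.03 m).
It also fails if it takes over 72 s, if anything falls off the work surface, if the arm or the gripper's body presses on something with over 40 N, if the wrist force passes 120 N, or if a joint passes its speed limit or range.

## Working session

There is one attempt and no reset: what is moved stays moved. The work goes in short steps, Python scripts to look and compute and a tool call to move; the robot and the scene stay as the last step left them, time stands still between calls to the robot, and variables do not carry over. Pictures are saved under pics/ and viewed, at most 10 in all, crops included, and the job is handed in when it is done.

Besides the shell and the picture viewer there is one more tool, called after "Call:" as name(argument=value, ...), one argument or row to a line, values as JSON. move_arm: Moves the arm, as the interface text tells. Its arguments: {"type":"object","properties":{"rows":{"type":"array","items":{"type":"array","items":{"type":"number"}}},"newtons":{"type":"number"}},"required":["rows"]}

```bash
mkdir -p pics; python3 - <<'E'
from cell import monitor, vision
import cv2
for n in("top","side"):
    cv2.imwrite(f"pics/{n}0.png",vision.read_camera(n)[:,:,::-1])
    c=vision.get_calibration(n);print(n,c)
print(monitor.observe())
E
```

```text
top {'K': array([[558.03259205,   0.        , 316.86423496],
       [  0.        , 558.03259205, 239.87989745],
       [  0.        ,   0.        ,   1.        ]]), 'T': array([[-0.00407578,  0.9824319 , -0.18657694,  0.32674283],
       [-0.99997589, -0.00295517,  0.00628386,  0.03672797],
       [ 0.0056221 ,  0.18659805,  0.98242026,  1.32031641],
       [ 0.        ,  0.        ,  0.        ,  1.        ]])}
side {'K': array([[580.75550225,   0.        , 325.6836538 ],
       [  0.        , 580.75550225, 237.08562452],
       [  0.        ,   0.        ,   1.        ]]), 'T': array([[-0.62970924, -0.55879413,  0.53964376,  1.41420202],
       [ 0.77656544, -0.47097057,  0.41848876,  0.66913981],
       [ 0.02030727,  0.68259494,  0.73051473,  1.23187712],
       [ 0.        ,  0.        ,  0.        ,  1.        ]])}
{'time': 0.1, 'qpos': array([ 9.89953121e-01,  3.42629113e-01,  1.52487270e+00,  4.09184657e-05,
        1.27539541e+00, -1.45997622e-01]), 'qvel': array([-0.00047252, -0.00287526, -0.00335055,  0.00081546, -0.0007515 ,
        0.00077314]), 'joint_efforts': array([ 1.81706477e-03, -4.32004166e+01, -2.44694942e+01,  7.18339719e-02,
        5.25452360e-02, -3.39233009e-05]), 'tool_pos': array([0.22094707, 0.47587102, 0.22614391]), 'tool_rot': array([-3.14030766e+00, -2.28502223e-04,  2.70673499e+00]), 'contact_force': array([0.24765755, 0.55529186, 0.06825478]), 'torque': array([ 0.03345232,  0.0027576 , -0.00309974]), 'grip_force': 0.0, 'opening': 0.09193573512609146}
```

View pics/top0.png

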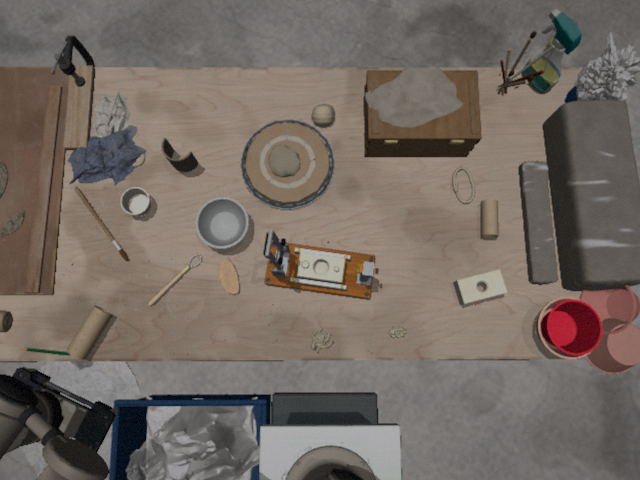

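View pics/side0.png

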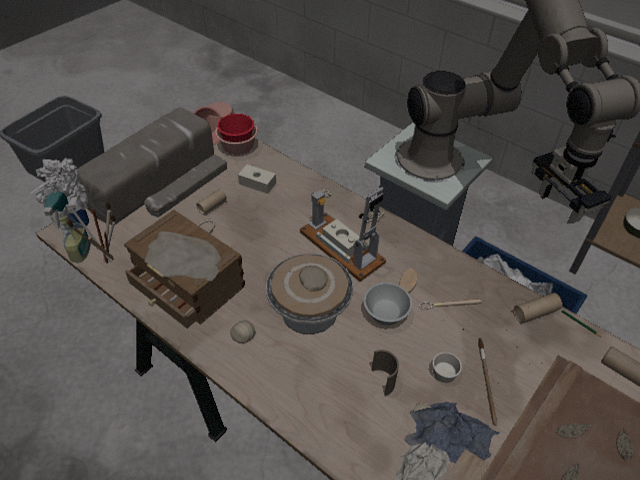

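Top view: the upper half is at about (481,288), and the frame at about (320,270) with its hinge on the left. The bowl (222,223), rib (229,277) and loop tool (177,279) are to the left of the frame. Next I'll zoom in for corners.

```bash
cat >h.py <<'E'
import numpy as np,cv2
from cell import monitor,vision
C={n:vision.get_calibration(n) for n in("top","side")}
def ray(n,u,v):
    c=C[n];d=np.linalg.inv(c["K"])@[u,v,1];d=d*[1,-1,-1]
    return c["T"][:3,3],c["T"][:3,:3]@d
def plane(n,u,v,z):
    o,d=ray(n,u,v);return o+d*(z-o[2])/d[2]
def proj(n,p):
    c=C[n];q=c["T"][:3,:3].T@(np.asarray(p)-c["T"][:3,3]);q=c["K"]@(q*[1,-1,-1]);return q[:2]/q[2]
def tri(a,b):
    o1,d1=ray("top",*a);o2,d2=ray("side",*b)
    A=np.c_[d1,-d2];s=np.linalg.lstsq(A,o2-o1,rcond=None)[0]
    p,q=o1+d1*s[0],o2+d2*s[1];return (p+q)/2,np.linalg.norm(p-q)
E
python3 - <<'E'
import cv2,numpy as np
t=cv2.imread("pics/top0.png");s=cv2.imread("pics/side0.png")
a=cv2.resize(t[225:305,255:388],None,fx=6,fy=6,interpolation=cv2.INTER_CUBIC)[:480,:798]
cv2.imwrite("pics/c1.png",a)
b=cv2.resize(t[262:312,448:514],None,fx=6,fy=6,interpolation=cv2.INTER_CUBIC)
c=cv2.resize(s[155:200,230:285],None,fx=6,fy=6,interpolation=cv2.INTER_CUBIC)
d=cv2.resize(s[180:280,295:390],None,fx=4,fy=4,interpolation=cv2.INTER_CUBIC)
o=np.zeros((600,800,3),np.uint8);o[:300,:396]=b;o[320:590,:330]=c;o[:400,410:790]=d
cv2.imwrite("pics/c2.png",o)
E
```

```text
(no output)
```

View pics/c1.png

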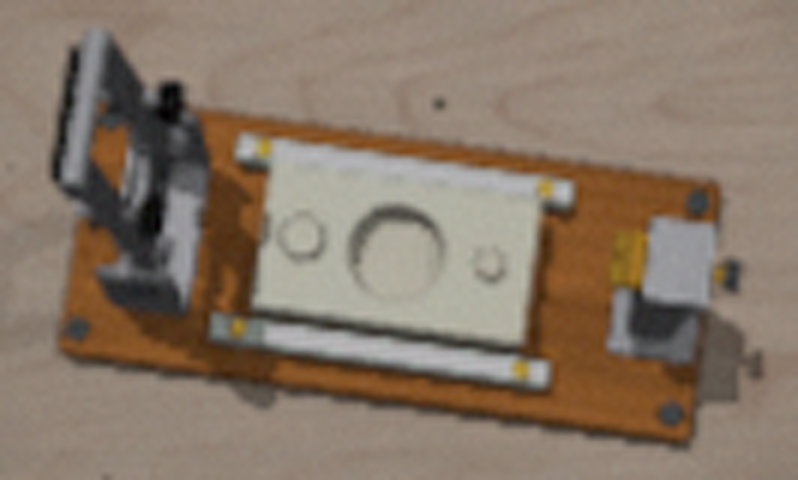

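View pics/c2.png

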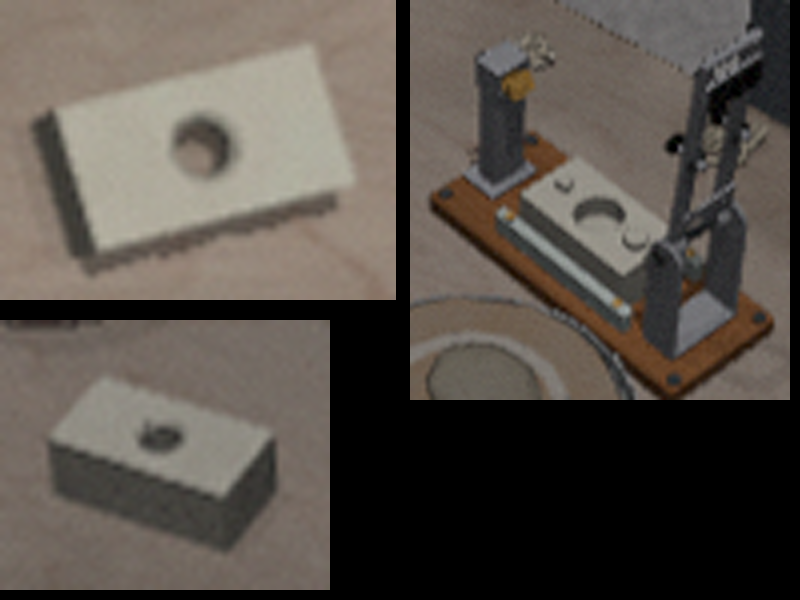

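Crops: the upper half's top-face corners are at crop (52,108), (315,43), (355,185), (95,250), and the pour hole is central at (203,147). On the frame, the board corners are (720,182), (690,440), (60,350). The thick knob is at (302,236), towards the hinge, and the thin knob at (490,264).

```bash
python3 - <<'E'
from h import *
f=lambda x,y,ox,oy:((x+.5)/6-.5+ox,(y+.5)/6-.5+oy)
P=lambda L,ox,oy,z:np.array([plane("top",*f(x,y,ox,oy),z) for x,y in L])
np.set_printoptions(precision=4,suppress=True)
U=P([(52,108),(315,43),(355,185),(95,250)],448,262,.04);print(U,U.mean(0))
d=[np.linalg.norm(U[i]-U[(i+1)%4]) for i in range(4)];print(d)
a=U[0]-U[1]+U[3]-U[2];print("upper yaw of +y toward left",np.arctan2(-a[0],a[1]))
# side check
g=lambda x,y:((x+.5)/6-.5+230,(y-320+.5)/6-.5+155)
print("side", [plane("side",*g(x,y),.04) for x,y in[(50,437),(105,378),(275,435),(228,498),(162,437)]])
B=P([(720,182),(690,440),(60,350)],255,225,.018);print("board",B,np.linalg.norm(B[0]-B[1]),np.linalg.norm(B[2]-B[1]),"centre",(B[0]+B[2])/2)
a=B[2]-B[1];print("yaw",np.arctan2(-a[0],a[1]))
K=P([(302,236),(490,264)],255,225,.063);print("knobs",K,np.linalg.norm(K[0]-K[1]),K.mean(0));a=K[0]-K[1];print("yaw",np.arctan2(-a[0],a[1]))
L=P([(545,190),(525,345),(252,305),(272,150)],255,225,.058);print(L,L.mean(0))
h=lambda x,y:((x-410+.5)/4-.5+295,(y+.5)/4-.5+180)
print("side knobs",[plane("side",*h(x,y),.063) for x,y in[(636,238),(565,183)]])
print("tri knobs",tri(f(302,236,255,225),h(636,238)),tri(f(490,264,255,225),h(565,183)))
E
```

```text
[[ 0.4757 -0.2927  0.04  ]
 [ 0.5005 -0.3957  0.04  ]
 [ 0.4457 -0.4075  0.04  ]
 [ 0.4212 -0.3064  0.04  ]] [ 0.4608 -0.3506  0.04  ]
[np.float64(0.10594220535799637), np.float64(0.05612390721841748), np.float64(0.10399342811661799), np.float64(0.056153265408096134)]
upper yaw of +y toward left 0.23705231736741106
side [array([ 0.5014, -0.3915,  0.04  ]), array([ 0.449 , -0.4031,  0.04  ]), array([ 0.4248, -0.3039,  0.04  ]), array([ 0.4765, -0.2891,  0.04  ]), array([ 0.4639, -0.3474,  0.04  ])]
board [[ 0.5375 -0.108   0.018 ]
 [ 0.436  -0.0939  0.018 ]
 [ 0.4719  0.1512  0.018 ]] 0.10241654037251799 0.24768936307532438 centre [0.5047 0.0216 0.018 ]
yaw -0.14552674754696002
knobs [[ 0.51    0.0561  0.063 ]
 [ 0.499  -0.0151  0.063 ]] 0.07200632646837944 [0.5045 0.0205 0.063 ]
yaw -0.15245260045836126
[[ 0.5281 -0.0366  0.058 ]
 [ 0.4688 -0.0282  0.058 ]
 [ 0.4843  0.0751  0.058 ]
 [ 0.5439  0.0676  0.058 ]] [0.5063 0.0195 0.058 ]
side knobs [array([0.5116, 0.0579, 0.063 ]), array([ 0.5018, -0.0123,  0.063 ])]
tri knobs (array([0.5101, 0.0564, 0.0608]), np.float64(0.00070592910823669)) (array([ 0.4993, -0.0148,  0.0594]), np.float64(0.0009603348785973393))
```

Call:
move_arm(
  rows=[
    [17,-38,0,-0.075,-1],
    [17,-38,0,-0.075,-1],
    [17,-38,0,-0.075,-1],
    [17,-38,0,-0.075,-1],
    [17,-38,0,-0.075,-1],
    [17,-38,0,-0.075,-1],
    [10,-42,0,-0.075,-1],
    [10,-42,0,-0.075,-1],
    [10,-42,0,-0.075,-1],
    [10,-42,0,-0.075,-1],
    [10,-42,0,-0.075,-1],
    [10,-42,0,-0.075,-1],
  ],
)

```text
time: 1.3
tool_pos: [0.383, -0.0056, 0.2267]
tool_rot: [3.141, -0.0, 1.804]
contact_force: [0.8, 0.2, -0.3]
opening: 0.0918
grip_force: 0.0
```

Call:
move_arm(
  rows=[
    [0,-40,0,0,-1],
    [0,-40,0,0,-1],
    [0,-40,0,0,-1],
    [0,-40,0,0,-1],
    [0,-40,0,0,-1],
    [16,-29,-10,0,-1],
    [16,-29,-10,0,-1],
    [16,-29,-10,0,-1],
    [16,-29,-10,0,-1],
    [16,-29,-10,0,-1],
    [0,0,-40,0,-1],
    [0,0,-40,0,-1],
  ],
)

```text
time: 2.5
tool_pos: [0.4635, -0.3499, 0.0955]
tool_rot: [3.141, 0.001, 1.806]
contact_force: [-0.8, 0.6, -0.1]
opening: 0.0916
grip_force: 0.0
```

Call:
move_arm(
  rows=[
    [-1,0,-30,0,-1],
    [0,0,-30,0,-1],
    [0,0,-15,0,-1],
    [0,0,-10,0,-1],
    [0,0,0,0,0.2],
    [0,0,0,0,0.5],
    [0,0,0,0,0.5],
    [0,0,0,0,0.5],
    [0,0,0,0,0.5],
    [0,0,0,0,0.5],
  ],
  newtons=20,
)

```text
time: 3.5
tool_pos: [0.462, -0.3491, 0.0125]
tool_rot: [-3.142, 0.001, 1.807]
contact_force: [-3.2, 1.3, 5.8]
opening: 0.056
grip_force: 20.0
```

Call:
move_arm(
  rows=[
    [0,0,15,0,0.5],
    [0,0,30,0,0.5],
    [0,0,45,0,0.5],
    [0,0,45,0,0.5],
    [0,0,45,0,0.5],
    [0,0,0,0,0.5],
  ],
)

```text
time: 4.1
tool_pos: [0.4646, -0.3509, 0.1984]
tool_rot: [3.135, 0.011, 1.807]
contact_force: [0.8, -1.4, -2.3]
opening: 0.0558
grip_force: 20.0
```

Call:
move_arm(
  rows=[
    [4,37,0,-0.039,0.5],
    [4,37,0,-0.039,0.5],
    [4,37,0,-0.039,0.5],
    [4,37,0,-0.039,0.5],
    [4,37,0,-0.039,0.5],
    [4,37,0,-0.039,0.5],
    [4,37,0,-0.039,0.5],
    [5,37,0,-0.038,0.5],
    [5,37,0,-0.038,0.5],
    [5,37,0,-0.038,0.5],
    [0,0,-40,0,0.5],
    [0,0,-30,0,0.5],
  ],
)

```text
time: 5.3
tool_pos: [0.5043, 0.0228, 0.1197]
tool_rot: [-3.141, -0.0, 1.422]
contact_force: [0.0, -0.2, -2.9]
opening: 0.0557
grip_force: 20.0
```

```bash
python3 - <<'E'
from h import *
t=vision.read_camera("top")[:,:,::-1];s=vision.read_camera("side")[:,:,::-1]
cv2.imwrite("pics/top1.png",t);cv2.imwrite("pics/side1.png",s)
o=np.zeros((520,800,3),np.uint8)
o[:480,:400]=cv2.resize(s[170:290,290:390],None,fx=4,fy=4,interpolation=cv2.INTER_CUBIC)
o[:396,400:]=cv2.resize(t[220:319,265:365],None,fx=4,fy=4,interpolation=cv2.INTER_CUBIC)
cv2.imwrite("pics/c3.png",o)
m=monitor.observe();print({k:m[k] for k in("time","qpos","tool_pos","tool_rot","contact_force","torque","opening","grip_force")})
E
```

```text
{'time': 5.4, 'qpos': array([-1.08929500e-01,  4.25237626e-01,  1.73149480e+00,  1.30352660e-04,
        9.94905590e-01,  4.12438488e-02]), 'tool_pos': array([0.50156697, 0.02203794, 0.11729864]), 'tool_rot': array([-3.13155135e+00,  3.05668386e-04,  1.42055298e+00]), 'contact_force': array([-0.04193589, -0.43789522, -3.3682194 ]), 'torque': array([-0.13907588,  0.10438142,  0.04794482]), 'opening': 0.0555654873216839, 'grip_force': 19.999464601278305}
```

View pics/c3.png

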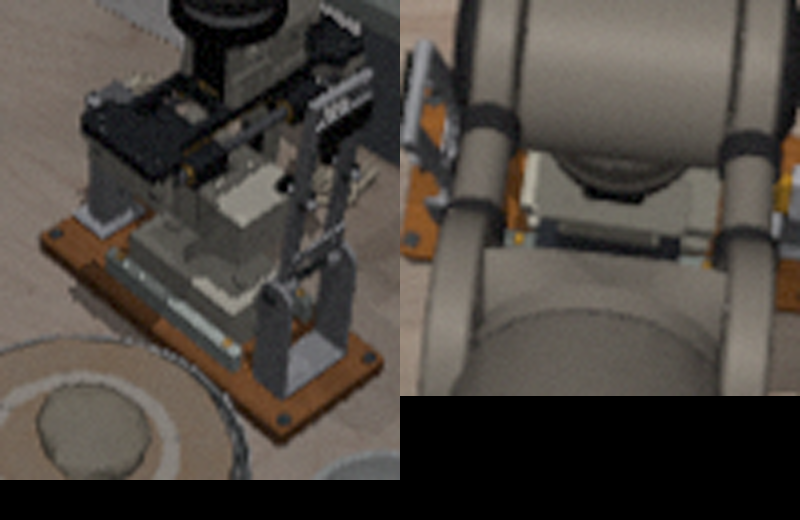

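The upper half hovers over the lower one, squared to the frame. The clamp stands clear behind it.

Call:
move_arm(
  rows=[
    [0,0,-10,0,0.5],
    [0,0,-10,0,0.5],
    [0,0,-10,0,0.5],
    [0,0,0,0,0.5],
    [0,0,0,0,0.5],
    [0,0,0,0,0.5],
  ],
)

```text
time: 6.0
tool_pos: [0.5056, 0.0211, 0.0923]
tool_rot: [3.14, -0.0, 1.42]
contact_force: [0.3, 0.5, -3.2]
opening: 0.0558
grip_force: 20.0
```

Call:
move_arm(
  rows=[
    [0,0,-4,0,0.5],
    [0,0,-3,0,0.5],
    [0,0,-2,0,0.5],
    [0,0,-2,0,0.5],
    [0,0,-1,0,0.5],
    [0,0,-1,0,0.5],
    [0,0,-1,0,0.5],
    [0,0,0,0,0.5],
    [0,0,0,0,0.5],
  ],
)

```text
time: 6.9
tool_pos: [0.5052, 0.0212, 0.0778]
tool_rot: [3.141, 0.0, 1.42]
contact_force: [0.4, 0.7, -2.3]
opening: 0.0558
grip_force: 20.0
```

Call:
move_arm(
  rows=[
    [0,0,-1,0,0.5],
    [0,0,-1,0,0.5],
    [0,0,0,0,0.5],
    [0,0,0,0,0.5],
  ],
)

```text
time: 7.3
tool_pos: [0.5051, 0.0212, 0.0757]
tool_rot: [3.142, -0.0, 1.42]
contact_force: [-0.2, -0.7, -2.4]
opening: 0.0559
grip_force: 20.0
```

Call:
move_arm(
  rows=[
    [0,0,-1,0,0.5],
    [0,0,-1,0,0.5],
    [0,0,0,0,0.5],
    [0,0,0,0,0.5],
  ],
)

```text
time: 7.7
tool_pos: [0.5051, 0.0212, 0.0737]
tool_rot: [3.142, 0.0, 1.42]
contact_force: [0.1, -0.7, -2.1]
opening: 0.0556
grip_force: 20.0
```

Call:
move_arm(
  rows=[
    [0,0,-1,0,0.5],
    [0,0,0,0,0.5],
    [0,0,0,0,0.5],
  ],
)

```text
time: 8.0
tool_pos: [0.5051, 0.0212, 0.0727]
tool_rot: [3.142, -0.0, 1.42]
contact_force: [-0.1, -1.1, -3.0]
opening: 0.0559
grip_force: 20.0
```

Call:
move_arm(
  rows=[
    [0,0,-1,0,0.5],
    [0,0,0,0,0.5],
    [0,0,0,0,0.5],
  ],
)

```text
time: 8.3
tool_pos: [0.5051, 0.0212, 0.0717]
tool_rot: [3.142, 0.0, 1.42]
contact_force: [0.2, 0.0, -2.5]
opening: 0.0558
grip_force: 20.0
```

Call:
move_arm(
  rows=[
    [0,0,-1,0,0.5],
    [0,0,0,0,0.5],
    [0,0,0,0,0.5],
  ],
)

```text
time: 8.6
tool_pos: [0.5051, 0.0212, 0.0707]
tool_rot: [3.142, -0.0, 1.42]
contact_force: [0.3, 0.8, -2.4]
opening: 0.0554
grip_force: 20.0
```

Call:
move_arm(
  rows=[
    [0,0,-0.7,0,0.5],
    [0,0,0,0,0.5],
    [0,0,0,0,0.5],
  ],
)

```text
time: 8.9
tool_pos: [0.5052, 0.0212, 0.0705]
tool_rot: [3.141, -0.0, 1.42]
contact_force: [-2.3, 0.1, 4.8]
opening: 0.0559
grip_force: 20.0
```

Firm contact came at TCP z 0.0705. That is 0.058 plus the 0.0125 pick offset, so it looks fully home. I'll release and check.

Call:
move_arm(
  rows=[
    [0,0,0.5,0,-0.2],
    [0,0,0,0,-0.6],
    [0,0,0,0,-0.6],
    [0,0,0,0,-0.6],
    [0,0,10,0,-0.6],
    [0,0,25,0,-0.6],
    [0,0,40,0,-0.6],
    [0,0,45,0,1],
    [0,0,45,0,1],
    [0,0,45,0,1],
    [0,0,45,0,1],
    [0,0,10,0,1],
  ],
)

```text
time: 10.1
tool_pos: [0.5065, 0.0211, 0.3419]
tool_rot: [3.131, -0.0, 1.42]
contact_force: [1.4, 0.0, -0.4]
opening: 0.0381
grip_force: 0.0
```

Call:
move_arm(
  rows=[
    [2,20,0,0,1],
    [6,40,0,0,1],
    [6,40,0,0,1],
    [6,40,0,0,1],
    [6,40,0,0,1],
    [2,10,0,0,1],
    [0,0,0,0,1],
    [0,0,0,0,1],
  ],
)

```text
time: 10.9
tool_pos: [0.533, 0.2103, 0.3354]
tool_rot: [-3.141, 0.001, 1.42]
contact_force: [-0.1, 0.0, -1.0]
opening: 0.0006
grip_force: 0.0
```

```bash
python3 - <<'E'
from h import *
t=vision.read_camera("top")[:,:,::-1];s=vision.read_camera("side")[:,:,::-1]
o=np.zeros((520,800,3),np.uint8)
o[:480,:400]=cv2.resize(s[170:290,290:390],None,fx=4,fy=4,interpolation=cv2.INTER_CUBIC)
o[:396,400:]=cv2.resize(t[220:319,285:385],None,fx=4,fy=4,interpolation=cv2.INTER_CUBIC)
cv2.imwrite("pics/c4.png",o)
m=monitor.observe();print({k:m[k] for k in("time","qpos","tool_pos","tool_rot","contact_force","opening")})
E
```

```text
{'time': 11.0, 'qpos': array([ 2.41300765e-01,  3.79177782e-01,  1.17274062e+00, -4.71491029e-04,
        1.58964409e+00,  3.93910169e-01]), 'tool_pos': array([0.5331218 , 0.20972412, 0.33573721]), 'tool_rot': array([3.14138387e+00, 4.23727658e-04, 1.41817799e+00]), 'contact_force': array([ 0.08116139, -0.25455198,  0.03377609]), 'opening': 0.00031207379355915616}
```

View pics/c4.png

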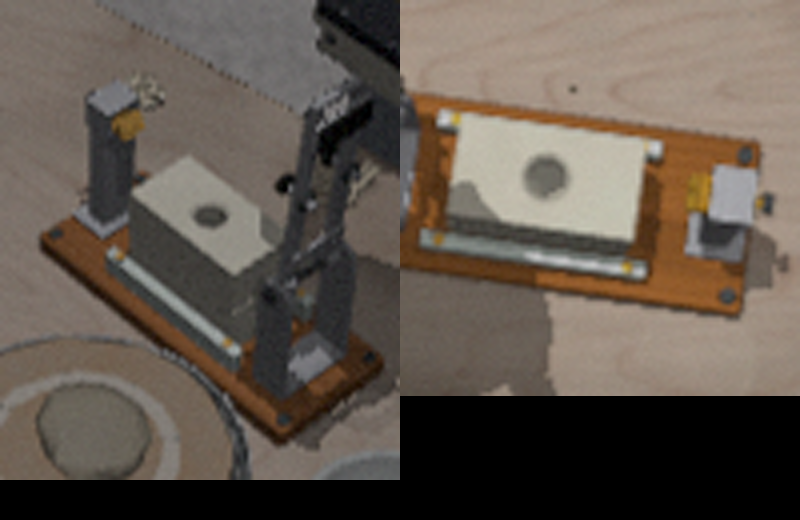

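The upper half sits square with no visible seam gap. The pour hole is at side crop (211,216) and top crop (546,177). A quick height check follows.

```bash
python3 - <<'E'
from h import *
f=lambda x,y:((x-400+.5)/4-.5+285,(y+.5)/4-.5+220)
h=lambda x,y:((x+.5)/4-.5+290,(y+.5)/4-.5+170)
for a,b in [((546,177),(211,216)),((636,243),(190,155)),((648,142),(132,198)),((458,112),(237,272))]: print(tri(f(*a),h(*b)))
# upper at start for bias (true z .040)
F=lambda x,y:((x+.5)/6-.5+448,(y+.5)/6-.5+262); g=lambda x,y:((x+.5)/6-.5+230,(y-320+.5)/6-.5+155)
for a,b in [((203,147),(162,437)),((355,185),(105,378)),((315,43),(50,437)),((52,108),(228,498))]: print("ref",tri(F(*a),g(*b)))
E
```

```text
(array([0.5051441 , 0.0200826 , 0.09409753]), np.float64(0.0010013146727623438))
(array([ 0.46779722, -0.02869811,  0.09431478]), np.float64(0.002535849000475902))
(array([ 0.52445371, -0.03579817,  0.09059435]), np.float64(0.0037867112178987415))
(array([0.54059922, 0.06900538, 0.1007234 ]), np.float64(0.0015230203793872397))
ref (array([ 0.46076487, -0.35103973,  0.03601553]), np.float64(0.00036005621539886745))
ref (array([ 0.44557793, -0.40815385,  0.03554815]), np.float64(0.0018687708909901075))
ref (array([ 0.50005249, -0.39512308,  0.03778319]), np.float64(0.0029009628965501644))
ref (array([ 0.47522993, -0.29209622,  0.03795022]), np.float64(0.002575978929084678))
```

Allowing for the −4 mm bias seen on the reference, the top face is at 0.098, so the half is home. Next I'll swing the clamp from behind.

Call:
move_arm(
  rows=[
    [0,0,-40,0,1],
    [0,0,-40,0,1],
    [0,0,-6,0,1],
    [-2.4,-16,1.6,0,1],
    [-2.4,-16,1.6,0,1],
    [-2.4,-16,1.6,0,1],
    [-2.4,-16,1.6,0,1],
    [-2.4,-16,1.6,0,1],
    [0,0,0,0,1],
  ],
)

```text
time: 11.9
tool_pos: [0.5212, 0.129, 0.2586]
tool_rot: [3.14, 0.0, 1.417]
contact_force: [0.7, 0.5, -1.0]
opening: 0.0007
grip_force: 0.0
```

Call:
move_arm(
  rows=[
    [-1,-6.7,-0.7,0,1],
    [-1,-6.7,-0.7,0,1],
    [-1,-6.7,-0.7,0,1],
    [-1,-6.7,-0.7,0,1],
    [-1,-6.7,-0.8,0,1],
    [-1,-6.7,-0.8,0,1],
    [-1,-6.7,-0.8,0,1],
    [-1,-6.7,-0.8,0,1],
    [0,0,0,0,1],
  ],
)

```text
time: 12.8
tool_pos: [0.5129, 0.0766, 0.2513]
tool_rot: [-3.141, 0.001, 1.419]
contact_force: [0.3, -0.2, -0.4]
opening: 0.0007
grip_force: 0.0
```

```bash
python3 - <<'E'
from h import *
s=vision.read_camera("side")[:,:,::-1]
cv2.imwrite("pics/c5.png",cv2.resize(s[130:280,290:400],None,fx=4,fy=4,interpolation=cv2.INTER_CUBIC))
E
```

```text
(no output)
```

View pics/c5.png

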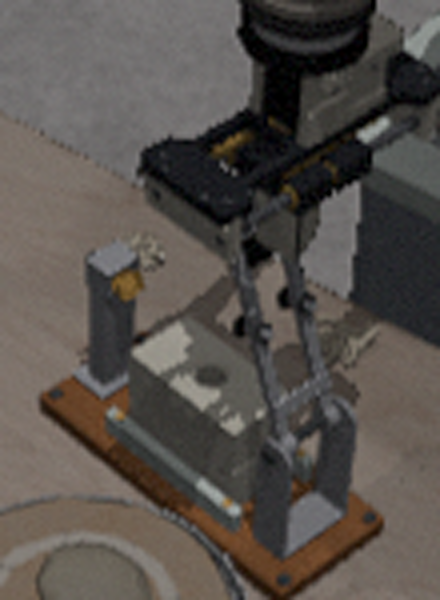

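The clamp has swung past vertical and leans over the mould, with the fingers behind its nose. I'll follow the arc.

Call:
move_arm(
  rows=[
    [-1,-6.7,-2.8,0,1],
    [-1,-6.7,-2.8,0,1],
    [-1,-6.7,-2.8,0,1],
    [-1,-6.7,-2.8,0,1],
    [-0.9,-6.2,-4.2,0,1],
    [-0.9,-6.2,-4.2,0,1],
    [-0.9,-6.2,-4.2,0,1],
    [-0.9,-6.2,-4.2,0,1],
    [0,0,0,0,1],
  ],
)

```text
time: 13.75
tool_pos: [0.505, 0.0252, 0.2227]
tool_rot: [-3.14, 0.0, 1.419]
contact_force: [0.5, -0.4, -0.7]
opening: 0.0003
grip_force: 0.0
```

Call:
move_arm(
  rows=[
    [-0.8,-5.2,-5.1,0,1],
    [-0.8,-5.2,-5.1,0,1],
    [-0.8,-5.2,-5.1,0,1],
    [-0.8,-5.2,-5.1,0,1],
    [-0.6,-4,-6.1,0,1],
    [-0.6,-4,-6.1,0,1],
    [-0.6,-4,-6.1,0,1],
    [-0.6,-4,-6.1,0,1],
    [0,0,0,0,1],
  ],
)

```text
time: 14.65
tool_pos: [0.4993, -0.0112, 0.1777]
tool_rot: [-3.14, 0.0, 1.419]
contact_force: [0.5, -0.3, 0.1]
opening: 0.0004
grip_force: 0.0
```

Call:
move_arm(
  rows=[
    [-0.4,-3,-6.5,0,1],
    [-0.4,-3,-6.5,0,1],
    [-0.4,-3,-6.5,0,1],
    [-0.4,-3,-6.5,0,1],
    [-0.4,-2,-3,0,1],
    [-0.3,-2,-3,0,1],
    [-0.3,-2,-3,0,1],
    [0,0,0,0,1],
  ],
)

```text
time: 15.45
tool_pos: [0.4971, -0.029, 0.1434]
tool_rot: [-3.141, 0.0, 1.42]
contact_force: [-0.3, -0.1, 0.4]
opening: 0.0003
grip_force: 0.0
```

```bash
python3 - <<'E'
from h import *
s=vision.read_camera("side")[:,:,::-1]
cv2.imwrite("pics/c6.png",cv2.resize(s[150:280,290:400],None,fx=4,fy=4,interpolation=cv2.INTER_CUBIC))
E
```

```text
(no output)
```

View pics/c6.png

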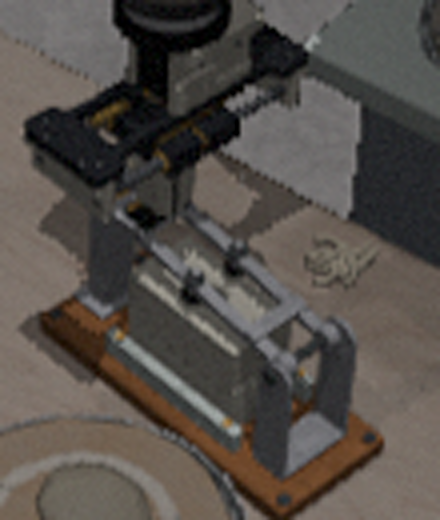

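The arm is nearly level, with the fingers on the press plate just in front of the catch. From here I'll press down in small steps.

Call:
move_arm(
  rows=[
    [0,0,-2,0,1],
    [0,0,-2,0,1],
    [0,0,-1,0,1],
    [0,0,-1,0,1],
    [0,0,0,0,1],
  ],
)

```text
time: 16.0
tool_pos: [0.4974, -0.0288, 0.1378]
tool_rot: [3.141, 0.0, 1.42]
contact_force: [-0.6, -1.2, 0.8]
opening: 0.0007
grip_force: 0.5
```

Call:
move_arm(
  rows=[
    [0,0,-1,0,1],
    [0,0,-1,0,1],
    [0,0,0,0,1],
  ],
)

```text
time: 16.3
tool_pos: [0.4974, -0.029, 0.1361]
tool_rot: [3.141, 0.0, 1.42]
contact_force: [-2.0, -2.2, 3.5]
opening: 0.0007
grip_force: 2.2
```

Call:
move_arm(
  rows=[
    [0,0,-1,0,1],
    [0,0,-1,0,1],
    [0,0,0,0,1],
  ],
)

```text
time: 16.6
tool_pos: [0.4974, -0.0293, 0.1342]
tool_rot: [3.141, 0.001, 1.42]
contact_force: [-2.1, -2.3, 5.7]
opening: 0.0005
grip_force: 2.5
```

Call:
move_arm(
  rows=[
    [0,0,-1,0,1],
    [0,0,-1,0,1],
    [0,0,0,0,1],
  ],
)

```text
time: 16.9
tool_pos: [0.4974, -0.0295, 0.1321]
tool_rot: [3.141, 0.001, 1.42]
contact_force: [-2.5, -3.7, 4.0]
opening: 0.0004
grip_force: 2.3
```

Call:
move_arm(
  rows=[
    [0,0,-1,0,1],
    [0,0,-1,0,1],
    [0,0,0,0,1],
  ],
)

```text
time: 17.2
tool_pos: [0.4974, -0.0296, 0.1302]
tool_rot: [3.141, 0.001, 1.42]
contact_force: [-2.2, -4.2, 5.7]
opening: 0.0005
grip_force: 2.7
```

Call:
move_arm(
  rows=[
    [0,0,-1,0,1],
    [0,0,-1,0,1],
    [0,0,0,0,1],
  ],
)

```text
time: 17.5
tool_pos: [0.4975, -0.0296, 0.1282]
tool_rot: [3.141, 0.001, 1.42]
contact_force: [-2.3, -3.0, 5.1]
opening: 0.0007
grip_force: 2.2
```

Call:
move_arm(
  rows=[
    [0,0,-1,0,1],
    [0,0,-1,0,1],
    [0,0,0,0,1],
  ],
)

```text
time: 17.8
tool_pos: [0.4977, -0.029, 0.1258]
tool_rot: [3.141, 0.0, 1.42]
contact_force: [0.4, -3.2, 3.6]
opening: 0.0003
grip_force: 1.6
```

Call:
move_arm(
  rows=[
    [0,0,-1,0,1],
    [0,0,0,0,1],
  ],
)

```text
time: 18.0
tool_pos: [0.4976, -0.0288, 0.1247]
tool_rot: [3.141, -0.0, 1.42]
contact_force: [-0.4, -2.7, 2.8]
opening: 0.0001
grip_force: 1.4
```

Call:
move_arm(
  rows=[
    [0,0,-1,0,1],
    [0,0,0,0,1],
  ],
)

```text
time: 18.2
tool_pos: [0.4975, -0.0288, 0.1237]
tool_rot: [3.141, -0.0, 1.42]
contact_force: [0.2, -2.6, 3.8]
opening: 0.0002
grip_force: 1.5
```

Call:
move_arm(
  rows=[
    [0,0,-1,0,1],
    [0,0,0,0,1],
  ],
)

```text
time: 18.4
tool_pos: [0.4975, -0.0289, 0.1228]
tool_rot: [3.141, 0.0, 1.42]
contact_force: [-0.1, -3.0, 4.3]
opening: 0.0006
grip_force: 2.1
```

Call:
move_arm(
  rows=[
    [0,0,-0.7,0,1],
    [0,0,0,0,1],
  ],
)

```text
time: 18.6
tool_pos: [0.4975, -0.0289, 0.1223]
tool_rot: [3.141, 0.0, 1.42]
contact_force: [-0.0, -2.6, 6.5]
opening: 0.0007
grip_force: 2.9
```

Call:
move_arm(
  rows=[
    [0,0,-0.7,0,1],
    [0,0,0,0,1],
  ],
)

```text
time: 18.8
tool_pos: [0.4975, -0.0289, 0.1217]
tool_rot: [3.141, 0.0, 1.42]
contact_force: [-0.2, -2.7, 7.3]
opening: 0.0005
grip_force: 3.3
```

Call:
move_arm(
  rows=[
    [0,0,-0.7,0,1],
    [0,0,0,0,1],
    [0,0,0,0,1],
  ],
)

```text
time: 19.1
tool_pos: [0.4975, -0.029, 0.121]
tool_rot: [3.141, 0.0, 1.42]
contact_force: [-1.4, -2.7, 7.5]
opening: 0.0003
grip_force: 3.6
```

Call:
move_arm(
  rows=[
    [0,0,2,0,1],
    [0,0,2,0,1],
    [0,0,10,0,1],
    [0,0,30,0,1],
    [0,0,40,0,1],
    [-10,-15,40,0,1],
    [-20,-30,30,0,1],
    [-20,-40,0,0,1],
    [-20,-40,0,0,1],
    [0,-40,0,0,1],
    [0,-40,0,0,1],
    [0,0,0,0,1],
  ],
)

```text
time: 20.3
tool_pos: [0.4267, -0.2373, 0.2745]
tool_rot: [-3.141, 0.001, 1.415]
contact_force: [0.8, 0.1, -0.2]
opening: 0.0007
grip_force: 0.0
```

```bash
python3 - <<'E'
from h import *
t=vision.read_camera("top")[:,:,::-1];s=vision.read_camera("side")[:,:,::-1]
o=np.zeros((520,800,3),np.uint8)
o[:480,:400]=cv2.resize(s[170:290,290:390],None,fx=4,fy=4,interpolation=cv2.INTER_CUBIC)
o[:396,400:]=cv2.resize(t[220:319,275:375],None,fx=4,fy=4,interpolation=cv2.INTER_CUBIC)
cv2.imwrite("pics/c7.png",o)
E
```

```text
(no output)
```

View pics/c7.png

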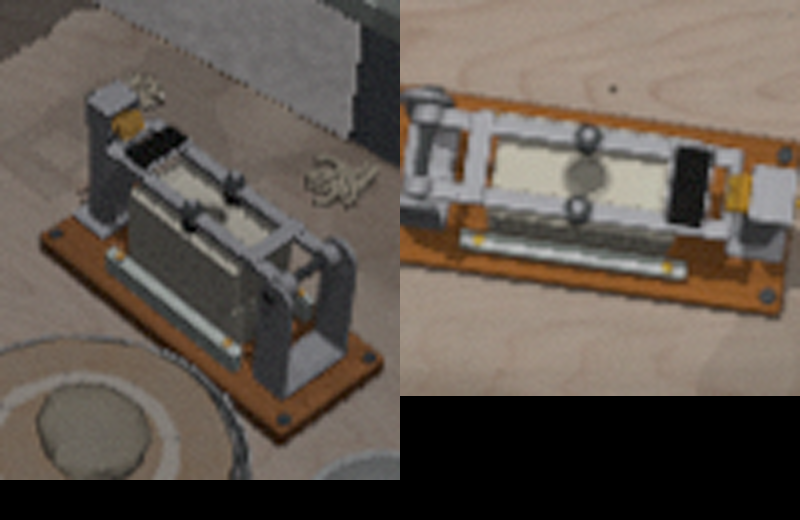

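The arm is down, the mould is under it, and the fingers are clear. The press plate is at side crop (157,147) and top crop (690,187). I'll check its angle.

```bash
python3 - <<'E'
from h import *
f=lambda x,y:((x-400+.5)/4-.5+275,(y+.5)/4-.5+220)
h=lambda x,y:((x+.5)/4-.5+290,(y+.5)/4-.5+170)
print(tri(f(690,187),h(157,147)))
for th in(0,.03,.06,.1):
    y=.088-.146*np.cos(th)+.011*np.sin(th);z=.112+.146*np.sin(th)+.011*np.cos(th)
    p=np.array([.5047+.1484*y,.0216+.9889*y,z])
    a=proj("top",p);b=proj("side",p+[.0,.0,0]);print(th,p,(a-[274.5,219.5])*4+[400,0],(b-[289.5,169.5])*4)
print(monitor.observe()["time"])
E
```

```text
(array([ 0.49587189, -0.03591614,  0.11812103]), np.float64(0.0013770910459775683))
0 [ 0.4960928 -0.0357562  0.123    ] [689.64369816 186.49779049] [156.67375205 142.46273184]
0.03 [ 0.49615151 -0.03536495  0.12737439] [689.39165582 185.25371456] [157.21646558 138.16384701]
0.06 [ 0.49622967 -0.03484411  0.13173495] [688.89480777 183.96931563] [157.89035709 133.96055534]
0.1 [ 0.49636401 -0.03394893  0.13752072] [687.84784789 182.19543117] [158.9934587  128.51177003]
20.4
```

```bash
python3 -c "
from cell import workorder
print(workorder.hand_in())"
```

```text
the job is handed in; nothing more can be done
None
```

I handed the job in at about 20.4 s: the upper half measured fully home before I swung the clamp, and the clamp measured level and stayed down when let go. I judged the catch engaged from that and from the drop in press force, not by seeing the bolt, and the hand-in returned no verdict.

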